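# Fill the seasoning caddy

## Task

Put the seasonings from the chopping board back into the wooden caddy: the two tall spice jars into the two bays of the back row (the side with the raised back), one in each, and the two salt shakers into the two bays of the front row, one in each, all standing upright on the caddy's floor. The upturned small glass and the squat glass jar do not belong with them: leave them standing where they are, and do not knock anything over.

Things in the scene. Friction and masses are not known exactly. Their poses are not given: they have to be found in the camera images.
- caddy: fixed brown wooden caddy, 146 (x) x 176 mm (y). Origin: centre of underside; x to its raised back (75 mm high, away from the robot), z up. Four bays 64 x 64 mm inside, centred at x = 35 (back row) and -35 (front row), y = 47 and -47; useless 18 mm slot between left and right bays. Floor 6 mm above origin. Walls 6 mm thick, 45 mm high round the back bays, 32 mm round the front.
- board: fixed light wooden chopping board, 290 (x) x 210 (y) x 12 mm, flat on the worktop beside the caddy, on its left or right. Origin: centre of underside. The jars, shakers and glass stand on it, in rows 95 mm apart along x and 110 mm along y.
- jar_a: spice jar, glass with yellow screw cap and a paper label, 42 mm diameter, 96 mm tall (cap from 76 mm up). Loose, upright on the board at the start. Origin: centre of its underside, z up its axis; round, so yaw does not matter.
- jar_b: spice jar, glass with dark brown screw cap and a paper label, 44 mm diameter, 96 mm tall (cap from 75 mm up). Loose, upright on the board at the start. Origin: centre of its underside, z up its axis; round, so yaw does not matter.
- shaker_a: salt shaker, clear glass with a domed grey top with holes, 44 mm diameter up to 74 mm, the top about 34 mm wide, 90 mm tall. Loose, upright on the board at the start. Origin: centre of its underside, z up its axis; round, so yaw does not matter.
- shaker_b: second salt shaker, the same as shaker_a. Loose, upright on the board at the start. Origin: centre of its underside, z up its axis; round, so yaw does not matter.
- small_glass: look-alike, to be left alone: small clear drinking glass turned upside down, loose, 48 mm diameter at the foot, 61 mm tall, no cap. Loose, upright on the board at the start. Origin: centre of its underside, z up its axis; round, so yaw does not matter.
- squat_jar: look-alike, to be left alone: squat plain glass jar with a flat steel lid and no label, loose, 60 mm diameter, 66 mm tall. Loose, upright on the board at the start. Origin: centre of its underside, z up its axis; round, so yaw does not matter.
Not all that is in view belongs to the job. What is shaped like the jar_a but green or red is not meant. What is shaped like the shaker_a but turquoise is not meant.

How it is judged:
By the outcome, as a careful person would: the job done as asked, in the order asked, and still so for the second after the job is handed in, with the robot touching nothing.
It also fails if it takes over 120 s, if anything falls off the work surface, if the arm or the gripper's body presses on something with over 40 N, if the wrist force passes 120 N, or if a joint passes its speed limit or range.

## Robot

A 7-joint arm with a two-finger parallel gripper is mounted at the origin on a cart in front of the work surface, level with it; the furniture and walls round the work are solid. World frame = base frame: x ahead of the robot, y to its left, z up, the work surface at z = 0. Lengths are in m, angles in rad, forces in N, time in s.
With the tool pointing down it reaches from about 0.375 to 0.925 m from the base axis. Payload 3.1 kg.
Tool frame: the origin (TCP) lies at the very end of the fingers, on their centre line; the grasp point (between the pads) lies 19 mm behind it; z points along the fingers, y is the line along which they close (so a half turn about z gives the same grasp; the last joint's range is limited). The gripper opens to 85 mm and grips with 20 to 120 N. Pads are 22 mm wide; open, the fingers measure 114 mm over their backs; the gripper's body (76 mm by 85 mm) begins 54 mm behind the grasp point. The pads swing forward as they close: fully open they stand 13 mm farther back than shut.
Start: joints at [-1.242, 0.383, 0.044, 1.598, -0.018, 1.161, -0.05], TCP at [0.269, 0.592, 0.231] pointing down, gripper open.
Joint ranges: [-2.61, 2.61], [-0.41, 2.15], [-1.48, 1.57], [0, 2.5], [-1.57, 4.71], [0.05, 1.97], [-2.85, 2.85]. Speed limits (rad/s): [2.79, 2.79, 3.14, 3.14, 3.14, 3.14, 3.14].

## Interface

Orientations are given as a 3x3 rotation matrix whose columns are the frame's x, y, z axes.
In Python, from plant import env gives the robot as it stands. The module is installed in compiled form; this text tells all that it offers.
- The arm moves only by the tool step_arm, never from a script. Its argument "moves" is a list that holds one entry, the list of rows, each a list of 5 numbers: the finger opening in mm, from 0 to 85.4, then the shift along the tool's x, y, z in units of 40 mm (1.0 is 40 mm), then the turn about the tool's z in units of 8 degrees (1.0 is 8 degrees). A call has 1 to 8 rows; each row is the pose to reach, as a shift and turn from the pose commanded when the call began, along the tool's axes at that moment; what a row does not reach only later rows make up. A row lasts 1/8 s, in which the tool goes at most 62.5 mm and 10.7 degrees, less where a joint would pass 70% of its speed; a pose out of reach is approached as far as the arm can. A call with a gripper value outside its range is refused whole. The fingers move at their own pace and stop on an object; "squeeze" is the grip in N (left out, the last holds). Time passes only in rows, so rows that repeat a pose let the fingers close. It gives the time, the measured TCP pose, the force, the opening and the grip force at its end, in the units of the state.
- env.get_obs(): the state, without advancing time (a new reading comes with each control period).
- env.read_camera(name): name is "scene" or "top" or "wrist"; returns the picture (400x640x3 uint8, red, green, blue); there is no depth.
- env.get_calibration(name): a dict with "camera_matrix" (3x3 intrinsics, pixels), "T" (4x4, takes a point from camera to world coordinates); the wrist camera has in their place "tool_from_camera" (4x4, takes a point from camera to tool coordinates, whose origin is the TCP and whose axes are the flange's). Camera axes: x right, y down, z forward; pixel columns grow to the right and rows downward; lengths in m; the calibration is good to about 2 mm. A picture is of the moment at which its call begins: read the wrist's pose just before it. get_calibration takes no time and is no camera call.
- env.finish_job(): hands the job in; it is judged then, once.
The state is a dict: "time_s": time; "q": joint angles; "qvel": joint speeds; "effort": joint torques, N m; "eef_pos": TCP position; "ee_rot": TCP orientation; "contact_force": force on the tool from outside, world axes, zero at the start; "moment": the same for the moment, N m; "gripper_width": opening from 0.0 (shut) to 1.0 (fully open); "grasp_force": force on a finger pad.
Only numpy, scipy, OpenCV 4.12 (cv2) and the standard library are available. Lean on these libraries where they do the work, as an engineer would, in place of code of your own. Each camera call takes 0.05 s, during which the arm holds its last target. There are 200 camera calls.

## Working session

There is one attempt and no reset: what is moved stays moved. The work goes in short steps, Python scripts to look and compute and a tool call to move; the robot and the scene stay as the last step left them, time stands still between calls to the robot, and variables do not carry over. Pictures are saved under pics/ and viewed, at most 14 in all, crops included, and the job is handed in when it is done.

Besides the shell and the picture viewer there is one more tool, called after "Request:" as name(argument=value, ...) on one line, values as JSON. step_arm: Moves the arm, as the interface text tells. Its arguments: {"type":"object","properties":{"moves":{"type":"array","items":{"type":"array","items":{"type":"array","items":{"type":"number"}}}},"squeeze":{"type":"number"}},"required":["moves"]}

```bash
mkdir -p pics; cat > h.py <<'E'
import numpy as np, cv2
from plant import env
def snap(cam,name):
    o=env.get_obs(); im=env.read_camera(cam); cv2.imwrite(f'pics/{name}.png',im[:,:,::-1]); return o,im
def cal(cam,o=None):
    c=env.get_calibration(cam); K=np.array(c['camera_matrix'])
    if 'T' in c: T=np.array(c['T'])
    else:
        W=np.eye(4); W[:3,:3]=o['ee_rot']; W[:3,3]=o['eef_pos']; T=W@np.array(c['tool_from_camera'])
    return K,T
def ray(K,T,u,v):
    d=T[:3,:3]@np.linalg.inv(K)@np.array([u,v,1.]); return T[:3,3],d/np.linalg.norm(d)
def onz(K,T,u,v,z):
    p,d=ray(K,T,u,v); return p+d*(z-p[2])/d[2]
def proj(K,T,P):
    q=np.linalg.inv(T)@np.append(P,1); q=K@q[:3]; return q[:2]/q[2]
def tri(r1,r2):
    (p,d),(q,e)=r1,r2; s=np.linalg.lstsq(np.c_[d,-e],q-p,rcond=None)[0]
    a=p+d*s[0]; b=q+e*s[1]; return (a+b)/2,np.linalg.norm(a-b)
E
python3 - <<'E'
from h import *
np.set_printoptions(precision=3,suppress=True)
for c in ['scene','top','wrist']:
    o,im=snap(c,c+'0'); K,T=cal(c,o); print(c,K[0,0],K[:2,2]); print(T)
print(o)
a=[cv2.imread(f'pics/{c}0.png') for c in ['scene','top']]
E
```

```text
scene 391.82129752660603 [314.934 198.868]
[[-0.614 -0.527  0.588  0.006]
 [-0.789  0.401 -0.465  0.438]
 [ 0.009 -0.749 -0.662  0.6  ]
 [ 0.     0.     0.     1.   ]]
top 380.98574347019235 [324.853 206.44 ]
[[ 0.014 -0.998  0.063  0.454]
 [-1.    -0.014  0.011  0.021]
 [-0.01  -0.063 -0.998  0.958]
 [ 0.     0.     0.     1.   ]]
wrist 343.26704340039026 [322.256 200.009]
[[ 0.413  0.865  0.283  0.195]
 [ 0.911 -0.392 -0.131  0.625]
 [-0.003  0.312 -0.95   0.373]
 [ 0.     0.     0.     1.   ]]
{'time_s': 0.1, 'q': array([-1.242,  0.384,  0.044,  1.599, -0.018,  1.161, -0.05 ]), 'qvel': array([-0.001, -0.002, -0.001, -0.001,  0.002, -0.002, -0.002]), 'effort': array([  0.002, -43.473,   1.029, -25.045,   0.011,   0.005,  -0.   ]), 'eef_pos': array([0.269, 0.591, 0.23 ]), 'ee_rot': array([[-0.91 ,  0.414, -0.001],
       [ 0.414,  0.91 , -0.002],
       [-0.   , -0.002, -1.   ]]), 'contact_force': array([-0.543,  0.57 ,  0.133]), 'moment': array([ 0.002,  0.041, -0.003]), 'grasp_force': 0.0, 'gripper_width': 1.0047096408948708}
```

View pics/scene0.png

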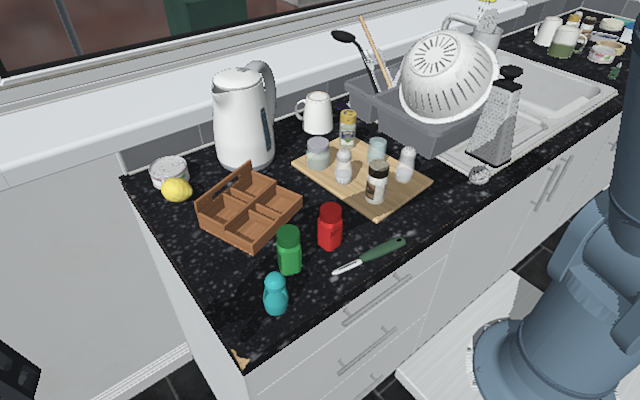

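View pics/top0.png

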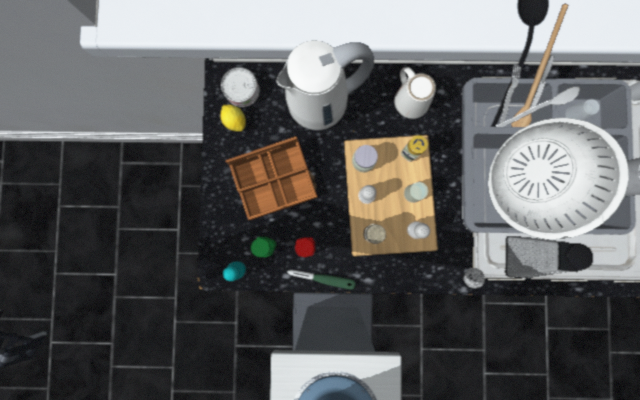

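The board (scene 360,178) carries a yellow-cap jar (347,125), brown-cap jar (376,180), two grey-topped shakers (344,165) and (405,163), a small glass (377,150) and a squat jar (318,152). In the top view these are (416,148), (374,233), (367,193), (418,230), (417,190) and (364,155), and the caddy is at (271,179). The green, red and turquoise objects near the front edge are decoys. I'll confirm with an enlarged crop.

```bash
python3 - <<'E'
import cv2,numpy as np
a=cv2.imread('pics/scene0.png')[95:220,190:440]; b=cv2.imread('pics/top0.png')[125:265,220:445]
a=cv2.resize(a,None,fx=2.4,fy=2.4,interpolation=cv2.INTER_CUBIC); b=cv2.resize(b,None,fx=2.1,fy=2.1,interpolation=cv2.INTER_CUBIC)
w=600; b=cv2.copyMakeBorder(b,0,0,0,w-b.shape[1],0)
cv2.imwrite('pics/crop0.png',np.vstack([a,b])[:600])
E
```

```text
(no output)
```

View pics/crop0.png

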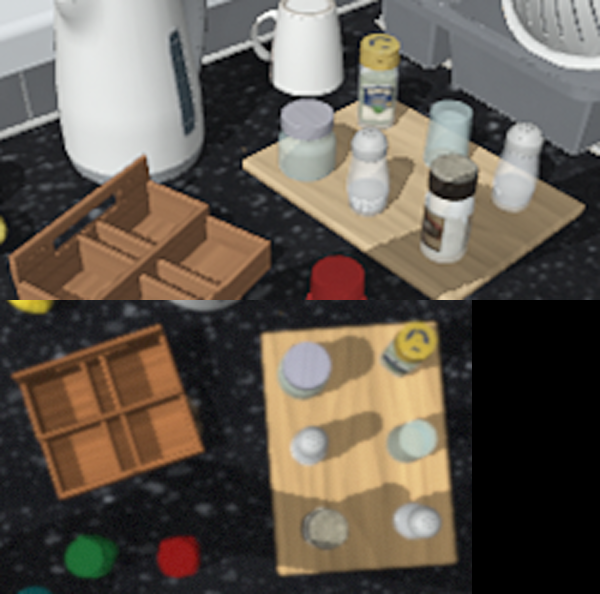

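The crop confirms it. The yellow-cap and dark-brown-cap jars with paper labels are jar_a and jar_b, and the two domed grey tops are the shakers. The upturned glass and the flat steel-lidded squat jar stay. Now I'll measure.

```bash
python3 - <<'E'
from h import *
np.set_printoptions(precision=4,suppress=True)
S=cal('scene');T=cal('top')
s=lambda x,y:(x/2.4+190-.3,y/2.4+95-.3); t=lambda x,y:(x/2.1+220-.3,(y-300)/2.1+125-.3)
P={'jar_a':((381,41),(416,342)),'jar_b':((452,165),(326,524)),'sh_in':((370,136),(313,438)),'sh_out':((525,130),(426,521)),
'glass':((450,110),(415,437)),'squat':((307,118),(307,365)),'cad_backR':((143,157),(162,328)),'cad_backL':((12,262),(15,377)),'cad_frontR':((268,240),(203,452))}
for k,(a,b) in P.items(): print(k,*tri(ray(*S,*s(*a)),ray(*T,*t(*b))))
for k,z,p in [('bL',.075,(15,377)),('bR',.075,(162,328)),('fR',.032,(203,450)),('fL',.032,(62,497)),('board bl',.012,(262,333)),('br',.012,(437,322)),('fr',.012,(456,563)),('fl',.012,(280,572))]: print(k,onz(*T,*t(*p),z))
E
```

```text
jar_a [ 0.6492 -0.1757  0.1113] 0.0009271938848729031
jar_b [ 0.4524 -0.0827  0.107 ] 0.0028384107681293617
sh_in [ 0.5457 -0.0696  0.0922] 0.0021292245228670117
sh_out [ 0.4585 -0.1897  0.0969] 0.0006853574432374689
glass [ 0.5506 -0.184   0.0737] 0.00108420060082512
squat [ 0.6312 -0.0636  0.0696] 0.0009954158337654926
cad_backR [0.6725 0.1014 0.069 ] 0.004506294854303767
cad_backL [0.6142 0.2653 0.0659] 0.001387121453494561
cad_frontR [0.5362 0.054  0.0332] 0.004545297828409668
bL [0.6122 0.2622 0.075 ]
bR [0.6696 0.099  0.075 ]
fR [0.5371 0.0524 0.032 ]
fL [0.4802 0.215  0.032 ]
board bl [ 0.6804 -0.0154  0.012 ]
br [ 0.6963 -0.2243  0.012 ]
fr [ 0.41   -0.2458  0.012 ]
fl [ 0.3964 -0.0397  0.012 ]
```

Request:
step_arm(moves=[[[85, -1.3, -1.3, -0.8, -0.7], [85, -2.7, -2.6, -1.6, -1.4], [85, -4, -3.9, -2.4, -2.1], [85, -5.4, -5.2, -3, -2.8], [85, -6.8, -6.5, -3, -3.5], [85, -8.2, -7.8, -3, -4.2], [85, -9.6, -9.1, -3, -4.9], [85, -11.1, -10.4, -3, -5.5]]])

```text
time_s: 1.15
eef_pos: [0.4502, 0.1452, 0.3477]
ee_rot: [[-0.941, -0.337, 0.0], [-0.337, 0.941, 0.001], [-0.001, 0.0, -1.0]]
contact_force: [0.3, 0.1, -0.3]
gripper_width: 0.996
grasp_force: 0.0
```

```bash
cat >> h.py <<'E'
def go(p,yaw=None):
    """units (x,y,z,turn) from measured pose to world p, tool-x yaw in deg"""
    o=env.get_obs(); R=np.array(o['ee_rot']); d=R.T@(np.array(p)-o['eef_pos'])/.04
    c=np.degrees(np.arctan2(R[1,0],R[0,0])); t=0 if yaw is None else -((yaw-c+180)%360-180)/8
    print('at',np.round(o['eef_pos'],4),'yaw',round(c%360,2),'tilt',np.round(R[:2,2],4),'go',np.round(d,3),'turn',round(t,3),'t',round(o['time_s'],2))
E
python3 - <<'E'
from h import *
go((.5,.03,.35),199.4)
E
```

```text
at [0.4502 0.1452 0.3477] yaw 199.72 tilt [0.0005 0.0007] go [-0.2   -3.131 -0.06 ] turn 0.04 t 1.15
```

Request:
step_arm(moves=[[[85, 0, 0, 0, 0], [85, 0, 0, 0, 0], [85, 0, 0, 0, 0]]])

```text
time_s: 1.52
eef_pos: [0.449, 0.1492, 0.3471]
ee_rot: [[-0.941, -0.338, -0.001], [-0.338, 0.941, -0.0], [0.001, 0.0, -1.0]]
contact_force: [-0.5, -0.5, 0.4]
gripper_width: 0.994
grasp_force: 0.0
```

```bash
python3 - <<'E'
from h import *
o,im=snap('wrist','w1'); K,T=cal('wrist',o); np.savez('w1.npz',K=K,T=T)
go((.48,-.02,.35),199.4)
E
```

```text
at [0.449  0.1492 0.3472] yaw 199.77 tilt [-0.0007 -0.0003] go [ 0.702 -4.243 -0.07 ] turn 0.046 t 1.57
```

View pics/w1.png

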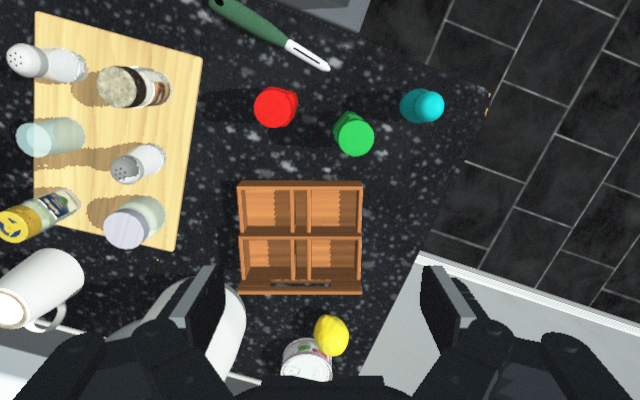

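This view shows the caddy, aligned with the tool: front rim corners (238,182) and (362,182), raised back edge near row 292. On the board, the jar_b cap is at (120,88), the shaker tops at (125,172) and (22,60), and the jar_a cap at (18,226). Second place next.

Request:
step_arm(moves=[[[85, 0.2, -1.1, 0, 0], [85, 0.4, -2.2, 0, 0], [85, 0.6, -3.3, 0, 0], [85, 0.7, -4.2, 0, 0], [85, 0.7, -4.2, 0, 0], [85, 0.7, -4.2, 0, 0], [85, 0.7, -4.2, 0, 0]]])

```text
time_s: 2.45
eef_pos: [0.4796, -0.0182, 0.3473]
ee_rot: [[-0.941, -0.338, -0.0], [-0.338, 0.941, 0.0], [0.0, 0.0, -1.0]]
contact_force: [0.0, -0.1, 0.2]
gripper_width: 0.996
grasp_force: 0.0
```

```bash
python3 - <<'E'
from h import *
o,im=snap('wrist','w2'); K,T=cal('wrist',o); np.savez('w2.npz',K=K,T=T)
go((.48,-.02,.35),199.4)
E
```

```text
at [ 0.4796 -0.0184  0.3473] yaw 199.76 tilt [-0.0004 -0.    ] go [ 0.003 -0.04  -0.067] turn 0.045 t 2.5
```

View pics/w2.png

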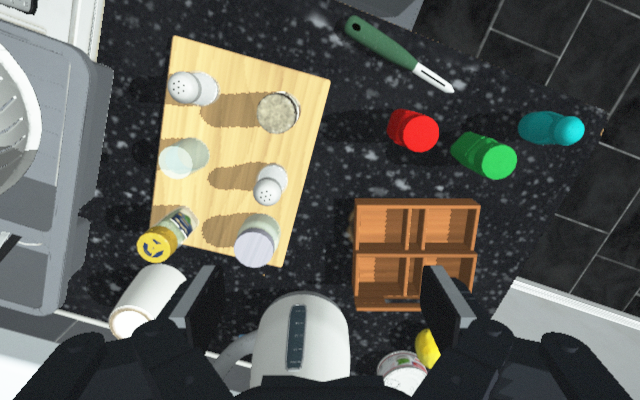

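```bash
python3 - <<'E'
from h import *
np.set_printoptions(precision=4,suppress=True)
C=[(d['K'],d['T']) for d in (np.load('w1.npz'),np.load('w2.npz'))]
P={'jar_a':((18,226),(156,245)),'jar_b':((118,88),(277,113)),'sh_in':((125,170),(268,189)),'sh_out':((24,61),(184,87)),
'c_fL':((362,182),(480,200)),'c_fR':((238,182),(356,200)),'c_bL':((362,293),(478,310)),'c_bR':((238,293),(356,310)),
'cl_slotL':((310,188),(425,205)),'kettle_top_front':((205,283),(305,293))}
for k,(a,b) in P.items(): print(k,*tri(ray(*C[0],*a),ray(*C[1],*b)))
for i in (1,2):
    im=cv2.imread(f'pics/w{i}.png'); h=cv2.cvtColor(im,cv2.COLOR_BGR2HSV)
    for n,lo,hi in [('brown',(5,110,60),(14,255,255)),('yellow',(20,140,110),(32,255,255))]:
        m=cv2.inRange(h,lo,hi); m=cv2.morphologyEx(m,cv2.MORPH_CLOSE,np.ones((5,5)))
        k,l,st,c=cv2.connectedComponentsWithStats(m); 
        for j in range(1,k):
            if st[j,4]>200: print(i,n,st[j],c[j])
for f,z in (((.032),.032),):
    for c,px in zip(C,(((238,182),(362,182)),((356,200),(480,200)))):
        print([onz(*c,*p,z)[:2] for p in px])
    for c,px in zip(C,(((238,293),(362,293)),((356,310),(478,310)))):
        print('back',[onz(*c,*p,.075)[:2] for p in px])
E
```

```text
jar_a [ 0.6561 -0.1795  0.0921] 0.00129112968766839
jar_b [ 0.4462 -0.082   0.1056] 0.0019587240966172127
sh_in [ 0.5381 -0.0666  0.0912] 0.004058608314873275
sh_out [ 0.4554 -0.1875  0.0937] 0.0013176937979129009
c_fL [0.471  0.2167 0.0298] 0.0014032882324530875
c_fR [0.5326 0.0535 0.0206] 0.0008360684588979628
c_bL [0.6132 0.2686 0.0719] 0.0005381460237286669
c_bR [0.6732 0.1042 0.0706] 0.0006445324549225911
cl_slotL [0.5073 0.1525 0.016 ] 0.0017884825380895279
kettle_top_front [ 0.7326  0.0422 -0.0187] 0.006648870761824894
1 brown [  236   180   127   115 14112] [299.6823 236.8403]
1 yellow [   0  206   41   37 1167] [ 19.042  223.6187]
1 yellow [ 314  315   35   42 1128] [331.0833 335.0984]
2 brown [  352   198   129   114 11926] [409.3219 247.8305]
2 yellow [ 137  226   40   37 1070] [156.9935 244.3168]
2 yellow [416 329  25  40 653] [426.8959 348.5743]
[array([0.5292, 0.0552]), array([0.4712, 0.2164])]
[array([0.5291, 0.051 ]), array([0.4699, 0.2153])]
back [array([0.6697, 0.1043]), array([0.6111, 0.2675])]
back [array([0.6708, 0.1027]), array([0.612 , 0.2665])]
```

```bash
python3 - <<'E'
import cv2,numpy as np
a=cv2.imread('pics/w1.png')[170:305,225:375]; b=cv2.imread('pics/w2.png')[50:280,130:310]
a=cv2.resize(a,None,fx=2.5,fy=2.5,interpolation=cv2.INTER_CUBIC);b=cv2.resize(b,None,fx=2.3,fy=2.3,interpolation=cv2.INTER_CUBIC)
H=max(a.shape[0],b.shape[0]); p=lambda q:cv2.copyMakeBorder(q,0,H-q.shape[0],0,0,0)
o=np.hstack([p(a),p(b)]); print(o.shape,a.shape); cv2.imwrite('pics/crop1.png',o)
E
```

```text
(529, 789, 3) (338, 375, 3)
```

View pics/crop1.png

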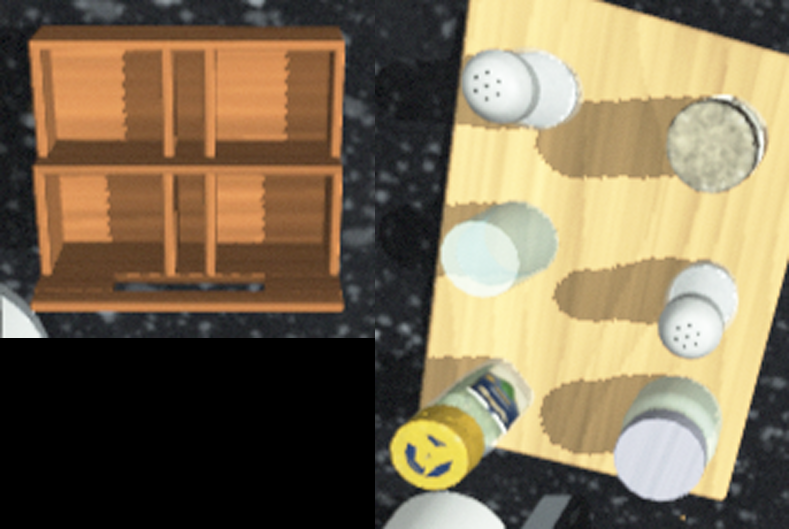

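```bash
python3 - <<'E'
from h import *
np.set_printoptions(precision=4,suppress=True)
C=[(d['K'],d['T']) for d in (np.load('w1.npz'),np.load('w2.npz'))]
w=lambda x,y:(130+(x-375)/2.3-.3,50+y/2.3-.3)
for k,p,z in [('jar_a',(431,453),.108),('jar_b',(712,147),.108),('sh_in',(687,333),.102),('sh_out',(487,86),.102),('sh_in shoulder/base',(705,290),.012),('sh_out base',(545,90),.012),('jar_b base',(720,143),.012)]:
    print(k,onz(*C[1],*w(*p),z))
g=lambda x,y:(225+x/2.5-.3,170+y/2.5-.3)
for k,p,z in [('fR',(30,40),.032),('fL',(345,40),.032),('f0R',(31,27),0),('f0L',(344,27),0),('bR',(33,311),.075),('bL',(344,311),.075),('mR',(33,165),.045),('mL',(344,165),.045)]:
    print(k,onz(*C[0],*g(*p),z))
kb=[onz(*cal('scene'),u,160,.02) for u in (218,246,274)]; print('kettle base',kb, proj(*C[1],[.72,.05,.1]))
E
```

```text
jar_a [ 0.6483 -0.176   0.108 ]
jar_b [ 0.4459 -0.0826  0.108 ]
sh_in [ 0.5399 -0.0673  0.102 ]
sh_out [ 0.4558 -0.1903  0.102 ]
sh_in shoulder/base [ 0.5408 -0.07    0.012 ]
sh_out base [ 0.4587 -0.192   0.012 ]
jar_b base [ 0.4528 -0.0881  0.012 ]
fR [0.5349 0.055  0.032 ]
fL [0.4758 0.2193 0.032 ]
f0R [0.5383 0.0487 0.    ]
f0L [0.4758 0.2226 0.    ]
bR [0.6715 0.1047 0.075 ]
bL [0.6126 0.2685 0.075 ]
mR [0.6007 0.078  0.045 ]
mL [0.5412 0.2435 0.045 ]
kettle base [array([0.7838, 0.134 , 0.02  ]), array([0.7414, 0.0782, 0.02  ]), array([0.699 , 0.0223, 0.02  ])] [309.0963 338.693 ]
```

```bash
python3 - <<'E'
from h import *
np.set_printoptions(precision=3,suppress=True)
S=cal('scene')
for p in [(218,155),(247,169),(274,155),(230,165),(265,165)]: print(p,onz(*S,*p,0)[:2])
for p,z in [((224,85),.2),((262,85),.2)]: print('upper',onz(*S,*p,z)[:2])
# bay centre direction
C=np.load('w2.npz'); K,T=C['K'],C['T']
for z in (.1,.15,.2): print(z,onz(K,T,300,293,z)[:2],onz(K,T,350,335,z)[:2],onz(K,T,252,345,z)[:2])
C=np.load('w1.npz'); K,T=C['K'],C['T']
for z in (.02,.1,.15): print(z,onz(K,T,245,310,z)[:2])
E
```

```text
(218, 155) [0.831 0.113]
(247, 169) [0.732 0.083]
(274, 155) [ 0.742 -0.004]
(230, 165) [0.773 0.109]
(265, 165) [0.719 0.038]
upper [0.796 0.081]
upper [0.745 0.012]
0.1 [0.655 0.015] [0.695 0.101] [ 0.757 -0.021]
0.15 [0.623 0.007] [0.658 0.082] [ 0.712 -0.024]
0.2 [ 0.591 -0.001] [0.621 0.063] [ 0.666 -0.027]
0.02 [0.736 0.121]
0.1 [0.674 0.121]
0.15 [0.636 0.121]
```

```bash
python3 - <<'E'
from h import *
go((.449,-.084,.17),199.7); go((.449,-.084,.055),199.7)
E
```

```text
at [ 0.4796 -0.0184  0.3473] yaw 199.76 tilt [-0.0004 -0.    ] go [ 1.272 -1.285  4.433] turn 0.007 t 2.5
at [ 0.4796 -0.0184  0.3473] yaw 199.76 tilt [-0.0004 -0.    ] go [ 1.27  -1.285  7.308] turn 0.007 t 2.5
```

Request:
step_arm(moves=[[[72, 0.6, -0.6, 1.2, 0], [72, 1.27, -1.28, 2.4, 0], [72, 1.27, -1.28, 3.6, 0], [72, 1.27, -1.28, 4.4, 0], [72, 1.27, -1.28, 5.4, 0], [72, 1.27, -1.28, 6.4, 0], [72, 1.27, -1.28, 7.3, 0], [72, 1.27, -1.28, 7.3, 0]]])

```text
time_s: 3.5
eef_pos: [0.4462, -0.0845, 0.0532]
ee_rot: [[-0.942, -0.336, -0.007], [-0.336, 0.942, -0.0], [0.007, 0.002, -1.0]]
contact_force: [0.2, -1.2, 0.7]
gripper_width: 0.841
grasp_force: 0.0
```

Request:
step_arm(moves=[[[35, 0, 0, 0, 0], [35, 0, 0, 0, 0], [35, 0, 0, 0, 0], [35, 0, 0, 0, 0], [35, 0, 0, 0, 0]]], squeeze=30)

```text
time_s: 4.12
eef_pos: [0.4507, -0.0851, 0.0571]
ee_rot: [[-0.942, -0.335, 0.003], [-0.335, 0.942, 0.001], [-0.003, 0.0, -1.0]]
contact_force: [-1.6, 1.7, 7.0]
gripper_width: 0.502
grasp_force: 30.2
```

```bash
python3 - <<'E'
from h import *
o=env.get_obs(); print(o['gripper_width'],o['grasp_force'],o['contact_force'])
go((.5907,.2166,.17),199.8)
E
```

```text
0.501757230232992 30.225202149449615 [-1.63922578  1.73531242  7.03765544]
at [ 0.4507 -0.0851  0.0571] yaw 199.57 tilt [0.0032 0.0013] go [-5.834  5.936 -2.801] turn -0.029 t 4.12
```

Request:
step_arm(moves=[[[35, 0, 0, -0.9, 0], [35, 0, 0, -1.9, 0], [35, -0.4, 0.4, -2.8, 0], [35, -1.4, 1.4, -2.8, 0], [35, -2.5, 2.5, -2.8, 0], [35, -3.6, 3.6, -2.8, 0], [35, -4.6, 4.7, -2.8, 0], [35, -5.4, 5.5, -2.8, 0]]])

```text
time_s: 5.12
eef_pos: [0.5792, 0.1973, 0.1675]
ee_rot: [[-0.941, -0.337, 0.0], [-0.337, 0.941, 0.001], [-0.001, 0.001, -1.0]]
contact_force: [-0.0, -0.2, -0.7]
gripper_width: 0.497
grasp_force: 30.8
```

Request:
step_arm(moves=[[[35, -0.4, 0.4, 0, 0], [35, -0.4, 0.4, 0, 0], [35, -0.4, 0.4, 0, 0], [35, -0.4, 0.4, 0, 0]]])

```text
time_s: 5.62
eef_pos: [0.5883, 0.2118, 0.1676]
ee_rot: [[-0.943, -0.332, -0.0], [-0.332, 0.943, -0.001], [0.001, -0.001, -1.0]]
contact_force: [-0.4, -0.2, 0.5]
gripper_width: 0.5
grasp_force: 30.8
```

```bash
python3 - <<'E'
from h import *
o,im=snap('wrist','w3'); snap('top','t3'); print(o['gripper_width'],o['grasp_force'])
a=cv2.imread('pics/t3.png')[110:240,200:340]; b=cv2.imread('pics/w3.png')[:,100:540]
cv2.imwrite('pics/m3.png',np.hstack([cv2.resize(a,(350,325)),b[40:365]]))
go((.5907,.2166,.051),199.8)
E
```

```text
0.4997171764494905 30.771011071483372
at [0.5885 0.2126 0.1677] yaw 199.41 tilt [-0.0002 -0.0002] go [-0.086  0.076  2.917] turn -0.049 t 5.72
```

View pics/m3.png

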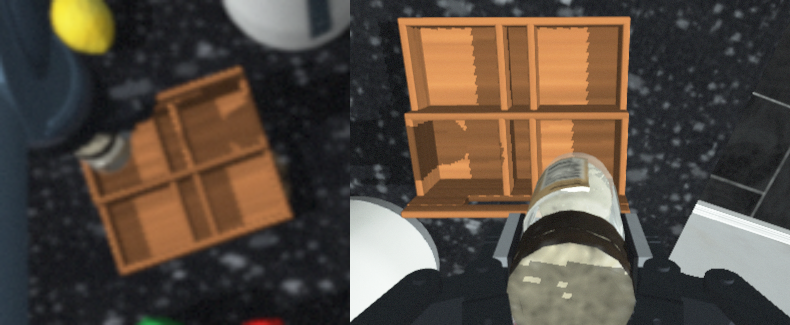

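```bash
python3 - <<'E'
from h import *
np.set_printoptions(precision=4,suppress=True)
o=env.get_obs(); K,T=cal('wrist',o)
print('cap',onz(K,T,322,307,.2207),'tcp',o['eef_pos'])
print('fR',onz(K,T,148,58,.032),'fL',onz(K,T,380,58,.032),'mid',onz(K,T,154,155,.045),onz(K,T,378,155,.045))
E
```

```text
cap [0.573  0.2073 0.2207] tcp [0.5885 0.2126 0.1677]
fR [0.5363 0.0556 0.032 ] fL [0.4781 0.2202 0.032 ] mid [0.6035 0.079  0.045 ] [0.5452 0.2441 0.045 ]
```

Request:
step_arm(moves=[[[35, -0.18, 0.1, 0.3, 0], [35, -0.18, 0.1, 1, 0], [35, -0.18, 0.1, 1.7, 0], [35, -0.18, 0.1, 2.3, 0], [35, -0.18, 0.1, 2.6, 0], [35, -0.18, 0.1, 2.75, 0], [35, -0.18, 0.1, 2.82, 0], [35, -0.18, 0.1, 2.88, 0]]])

```text
time_s: 6.72
eef_pos: [0.5949, 0.2209, 0.0531]
ee_rot: [[-0.942, -0.335, 0.002], [-0.335, 0.942, 0.001], [-0.002, 0.0, -1.0]]
contact_force: [-0.3, -0.0, -1.1]
gripper_width: 0.502
grasp_force: 30.8
```

Request:
step_arm(moves=[[[35, 0, 0, 0.04, 0], [35, 0, 0, 0.04, 0]]])

```text
time_s: 6.98
eef_pos: [0.5946, 0.2208, 0.0513]
ee_rot: [[-0.942, -0.335, 0.001], [-0.335, 0.942, 0.001], [-0.001, 0.0, -1.0]]
contact_force: [-0.5, -0.1, 0.0]
gripper_width: 0.503
grasp_force: 30.7
```

Request:
step_arm(moves=[[[35, 0, 0, 0.05, 0], [50, 0, 0, 0.05, 0], [66, 0, 0, 0.05, 0], [66, 0, 0, 0.05, 0], [66, 0, 0, -0.6, 0], [66, 0, 0, -1.6, 0], [66, 0, 0, -2.8, 0], [66, 0, 0, -3.2, 0]]])

```text
time_s: 7.98
eef_pos: [0.5963, 0.2209, 0.1823]
ee_rot: [[-0.942, -0.334, 0.006], [-0.334, 0.943, 0.003], [-0.006, 0.001, -1.0]]
contact_force: [-0.3, 0.3, -0.8]
gripper_width: 0.775
grasp_force: 0.0
```

```bash
python3 - <<'E'
from h import *
o=env.get_obs(); print(o['gripper_width'],o['contact_force'])
go((.6475,-.1765,.19),199.7)
go((.6475,-.1765,.055),199.7)
E
```

```text
0.7745243367401459 [-0.30706003  0.27296012 -0.79554296]
at [0.5963 0.2209 0.1823] yaw 199.52 tilt [0.0056 0.0025] go [ 2.113 -9.792 -0.21 ] turn -0.022 t 7.97
at [0.5963 0.2209 0.1823] yaw 199.52 tilt [0.0056 0.0025] go [ 2.134 -9.794  3.165] turn -0.022 t 7.97
```

```bash
python3 - <<'E'
from h import *
S=cal('scene');T=cal('top')
for p in [(303,131),(318,134),(331,128)]: print('mugbase',onz(*S,*p,0)[:2])
print('mug rim',onz(*T,420,88,.09)[:2],onz(*T,420,99,.09)[:2]); print('colander L',onz(*T,490,180,.15)[:2],'rack L',onz(*T,463,150,.1)[:2])
E
```

```text
mugbase [ 0.79119251 -0.13655019]
mugbase [ 0.7526291 -0.1610269]
mugbase [ 0.7553     -0.21125936]
mug rim [ 0.78714392 -0.18625428] [ 0.76108339 -0.18622011]
colander L [ 0.56588435 -0.319969  ] rack L [ 0.64054965 -0.28098814]
```

Request:
step_arm(moves=[[[72, 0.6, -1.2, -0.2, 0], [72, 1.3, -2.4, -0.2, 0], [72, 2.0, -3.7, -0.2, 0], [72, 2.4, -5, -0.2, 0], [72, 2.5, -6.3, -0.2, 0], [72, 2.4, -7.6, -0.2, 0], [72, 2.25, -8.8, -0.2, 0], [72, 2.12, -9.8, -0.2, 0]]])

```text
time_s: 8.98
eef_pos: [0.645, -0.1792, 0.1854]
ee_rot: [[-0.943, -0.333, -0.002], [-0.333, 0.943, -0.0], [0.002, 0.0, -1.0]]
contact_force: [-0.6, 0.4, 0.8]
gripper_width: 0.841
grasp_force: 0.0
```

Request:
step_arm(moves=[[[72, 0, 0, 0, 0], [72, 0, 0, 0, 0], [72, 0, 0, 0, 0]]])

```text
time_s: 9.35
eef_pos: [0.645, -0.1747, 0.186]
ee_rot: [[-0.941, -0.337, -0.001], [-0.337, 0.941, 0.002], [0.001, 0.002, -1.0]]
contact_force: [0.4, -0.2, 0.8]
gripper_width: 0.845
grasp_force: 0.0
```

```bash
python3 - <<'E'
from h import *
o,im=snap('wrist','w4'); snap('top','t4'); 
a=cv2.imread('pics/t4.png')[70:270,210:460]; b=cv2.imread('pics/w4.png')[:,130:530]
cv2.imwrite('pics/m4.png',np.hstack([cv2.resize(a,(400,320)),b[60:380]]))
go((.6475,-.1765,.055),199.7)
E
```

```text
at [ 0.6453 -0.1751  0.1864] yaw 199.7 tilt [-0.0005  0.0013] go [-0.041 -0.057  3.286] turn -0.0 t 9.45
```

View pics/m4.png

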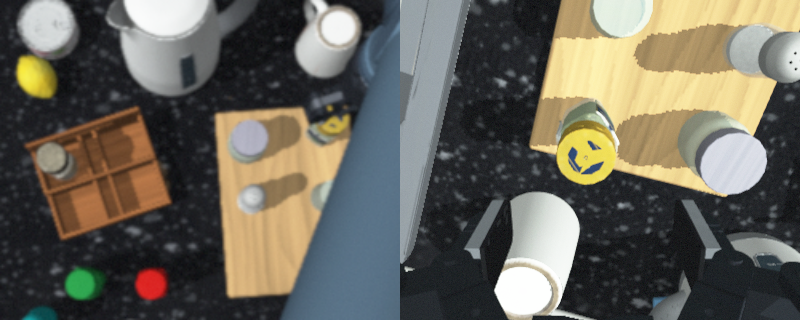

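jar_b stands upright in the left back bay (left half, 55,160). The jar_a cap is at wrist pixel (316,217).

```bash
python3 - <<'E'
from h import *
o=env.get_obs(); K,T=cal('wrist',o); p=onz(K,T,315.7,217,.108); print(p)
q=(p[:2]+[.6475,-.1765])/2; go((*q,.055),199.7)
E
```

```text
[ 0.65089878 -0.17729037  0.108     ]
at [ 0.6453 -0.1751  0.1864] yaw 199.7 tilt [-0.0005  0.0013] go [-0.077 -0.08   3.286] turn -0.0 t 9.45
```

Request:
step_arm(moves=[[[72, -0.09, -0.08, 0.8, 0], [72, -0.09, -0.08, 1.7, 0], [72, -0.09, -0.08, 2.5, 0], [72, -0.09, -0.08, 3.0, 0], [72, -0.09, -0.08, 3.25, 0], [72, -0.09, -0.08, 3.25, 0]]])

```text
time_s: 10.2
eef_pos: [0.6498, -0.1789, 0.0567]
ee_rot: [[-0.942, -0.335, -0.0], [-0.335, 0.942, 0.0], [0.0, 0.0, -1.0]]
contact_force: [0.1, 0.6, 0.8]
gripper_width: 0.842
grasp_force: 0.0
```

Request:
step_arm(moves=[[[33, 0, 0, 0, 0], [33, 0, 0, 0, 0], [33, 0, 0, 0, 0], [33, 0, 0, 0, 0], [33, 0, 0, 0, 0]]], squeeze=30)

```text
time_s: 10.82
eef_pos: [0.6511, -0.1792, 0.0585]
ee_rot: [[-0.942, -0.335, 0.003], [-0.335, 0.942, -0.0], [-0.003, -0.001, -1.0]]
contact_force: [-1.1, 0.7, 6.6]
gripper_width: 0.541
grasp_force: 30.9
```

```bash
python3 - <<'E'
from h import *
o=env.get_obs(); print(o['gripper_width'],o['grasp_force'],o['contact_force'])
go((.626,.1295,.18),199.8)
E
```

```text
0.5411071814471361 30.898640468367375 [-1.0750041   0.70406339  6.58685642]
at [ 0.6511 -0.1792  0.0585] yaw 199.56 tilt [ 0.0028 -0.0001] go [-2.     7.479 -3.04 ] turn -0.03 t 10.82
```

Request:
step_arm(moves=[[[33, 0, 0, -0.7, 0], [33, 0, 0, -1.6, 0], [33, 0, 0, -2.5, 0], [33, 0, 0, -3, 0], [33, 0, 0, -3, 0]]])

```text
time_s: 11.45
eef_pos: [0.6507, -0.1796, 0.1781]
ee_rot: [[-0.942, -0.334, 0.003], [-0.334, 0.942, -0.001], [-0.003, -0.002, -1.0]]
contact_force: [-0.3, 1.6, -0.9]
gripper_width: 0.537
grasp_force: 31.3
```

```bash
python3 - <<'E'
from h import *
o,im=snap('wrist','w5'); snap('scene','s5'); print(o['gripper_width'],o['grasp_force'])
a=cv2.imread('pics/s5.png')[60:220,280:440]; b=cv2.imread('pics/w5.png')[:,130:530]
cv2.imwrite('pics/m5.png',np.hstack([cv2.resize(a,(400,400)),b]))
go((.626,.1295,.18),199.8)
E
```

```text
0.5368869828199261 31.31811542669311
at [ 0.6488 -0.1786  0.1751] yaw 199.56 tilt [-0.0024  0.0007] go [-2.04   7.448 -0.115] turn -0.031 t 11.55
```

View pics/m5.png

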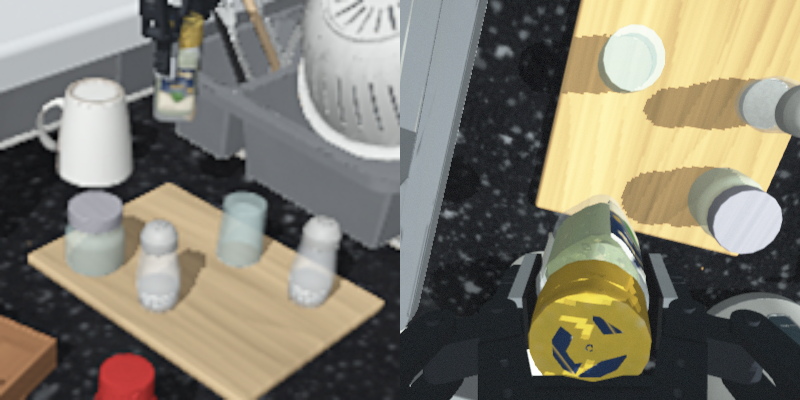

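Request:
step_arm(moves=[[[33, 0.3, 0.6, -0.1, 0], [33, 0.6, 1.7, -0.1, 0], [33, 0.6, 2.9, -0.1, 0], [33, 0.3, 4.1, -0.1, 0], [33, -0.3, 5.3, -0.1, 0], [33, -1.0, 6.3, -0.1, 0], [33, -1.7, 7.1, -0.1, 0], [33, -2.0, 7.45, -0.1, 0]]])

```text
time_s: 12.55
eef_pos: [0.6242, 0.1326, 0.1783]
ee_rot: [[-0.941, -0.34, -0.004], [-0.34, 0.941, 0.0], [0.004, 0.001, -1.0]]
contact_force: [0.5, -0.1, -1.3]
gripper_width: 0.542
grasp_force: 31.3
```

Request:
step_arm(moves=[[[33, 0, 0, 0, 0], [33, 0, 0, 0, 0], [33, 0, 0, 0, 0]]])

```text
time_s: 12.92
eef_pos: [0.6252, 0.1253, 0.1807]
ee_rot: [[-0.944, -0.331, -0.0], [-0.331, 0.944, -0.001], [0.001, -0.001, -1.0]]
contact_force: [0.9, -1.2, -0.5]
gripper_width: 0.542
grasp_force: 31.3
```

```bash
python3 - <<'E'
from h import *
go((.626,.1295,.054),199.8)
E
```

```text
at [0.6252 0.1253 0.1807] yaw 199.3 tilt [-0.0004 -0.0011] go [-0.056  0.096  3.168] turn -0.062 t 12.93
```

Request:
step_arm(moves=[[[33, -0.05, 0.08, 0.3, 0], [33, -0.05, 0.08, 1, 0], [33, -0.05, 0.08, 1.8, 0], [33, -0.05, 0.08, 2.5, 0], [33, -0.05, 0.08, 2.9, 0], [33, -0.05, 0.08, 3.05, 0], [33, -0.05, 0.08, 3.12, 0], [33, -0.05, 0.08, 3.18, 0]]])

```text
time_s: 13.92
eef_pos: [0.6273, 0.1324, 0.0545]
ee_rot: [[-0.942, -0.334, 0.002], [-0.334, 0.942, 0.001], [-0.002, -0.0, -1.0]]
contact_force: [0.3, -0.3, -0.1]
gripper_width: 0.542
grasp_force: 31.3
```

Request:
step_arm(moves=[[[33, 0, 0, 0.03, 0], [33, 0, 0, 0.03, 0]]])

```text
time_s: 14.18
eef_pos: [0.6266, 0.1324, 0.0527]
ee_rot: [[-0.942, -0.335, 0.001], [-0.335, 0.942, 0.0], [-0.001, 0.0, -1.0]]
contact_force: [0.0, 0.1, -0.2]
gripper_width: 0.537
grasp_force: 31.3
```

Request:
step_arm(moves=[[[33, 0, 0, 0.05, 0], [50, 0, 0, 0.05, 0], [66, 0, 0, 0.05, 0], [66, 0, 0, 0.05, 0], [66, 0, 0, -0.6, 0], [66, 0, 0, -1.6, 0], [66, 0, 0, -2.8, 0], [66, 0, 0, -3.2, 0]]])

```text
time_s: 15.18
eef_pos: [0.6286, 0.1322, 0.184]
ee_rot: [[-0.942, -0.334, 0.006], [-0.334, 0.942, 0.002], [-0.006, -0.0, -1.0]]
contact_force: [0.1, -0.4, -0.3]
gripper_width: 0.773
grasp_force: 0.0
```

```bash
python3 - <<'E'
from h import *
o=env.get_obs(); print(o['gripper_width'],o['contact_force'])
go((.542,-.069,.17),199.7)
go((.542,-.069,.048),199.7)
E
```

```text
0.7729214422371623 [ 0.0760021  -0.3633767  -0.27909757]
at [0.6286 0.1322 0.184 ] yaw 199.52 tilt [0.006  0.0017] go [ 3.723 -4.018  0.327] turn -0.022 t 15.18
at [0.6286 0.1322 0.184 ] yaw 199.52 tilt [0.006  0.0017] go [ 3.742 -4.017  3.377] turn -0.022 t 15.18
```

Request:
step_arm(moves=[[[72, 0.6, -0.6, 0, 0], [72, 1.4, -1.5, 0, 0], [72, 2.2, -2.4, 0.1, 0], [72, 3, -3.3, 0.2, 0], [72, 3.6, -3.9, 0.3, 0], [72, 3.72, -4.02, 0.3, 0], [72, 3.72, -4.02, 0.3, 0], [72, 3.72, -4.02, 0.3, 0]]])

```text
time_s: 16.18
eef_pos: [0.5408, -0.0669, 0.1682]
ee_rot: [[-0.941, -0.338, 0.0], [-0.338, 0.941, 0.001], [-0.0, 0.0, -1.0]]
contact_force: [0.3, 0.6, -0.4]
gripper_width: 0.841
grasp_force: 0.0
```

```bash
python3 - <<'E'
from h import *
o,im=snap('wrist','w6'); snap('top','t6')
a=cv2.imread('pics/t6.png')[70:270,210:460]; b=cv2.imread('pics/w6.png')[:,130:530]
cv2.imwrite('pics/m6.png',np.hstack([cv2.resize(a,(400,400)),b]))
go((.542,-.069,.049),199.7)
E
```

```text
at [ 0.5407 -0.0671  0.1683] yaw 199.74 tilt [0.0003 0.0002] go [-0.014 -0.056  2.981] turn 0.005 t 16.27
```

View pics/m6.png

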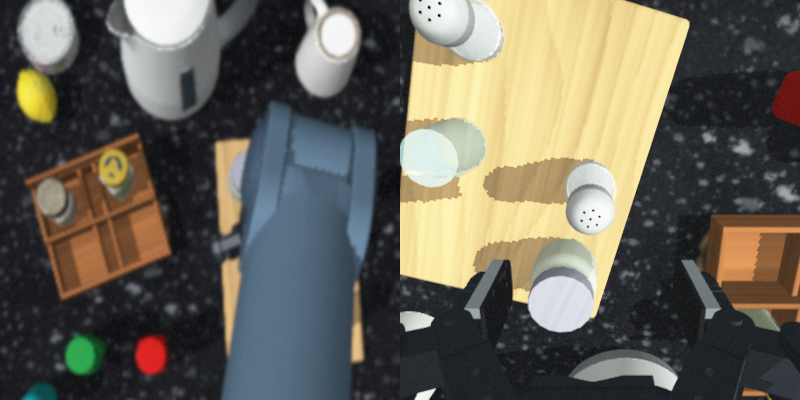

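Both jars stand in the back bays. The shaker apex is at wrist pixel (321,217), centred between the fingers, so I'll grasp it.

Request:
step_arm(moves=[[[72, 0, -0.05, 0.7, 0], [72, 0, -0.05, 1.5, 0], [72, 0, -0.05, 2.2, 0], [72, 0, -0.05, 2.7, 0], [72, 0, -0.05, 2.95, 0], [72, 0, -0.05, 2.95, 0]]])

```text
time_s: 17.02
eef_pos: [0.5405, -0.0708, 0.05]
ee_rot: [[-0.942, -0.335, -0.001], [-0.335, 0.942, -0.0], [0.001, 0.0, -1.0]]
contact_force: [-0.4, -0.0, 0.9]
gripper_width: 0.841
grasp_force: 0.0
```

Request:
step_arm(moves=[[[33, 0, 0, 0, 0], [33, 0, 0, 0, 0], [33, 0, 0, 0, 0], [33, 0, 0, 0, 0], [33, 0, 0, 0, 0]]], squeeze=30)

```text
time_s: 17.65
eef_pos: [0.5417, -0.0708, 0.0516]
ee_rot: [[-0.942, -0.335, 0.002], [-0.335, 0.942, 0.001], [-0.002, -0.0, -1.0]]
contact_force: [-1.6, 0.1, 7.0]
gripper_width: 0.431
grasp_force: 29.9
```

```bash
python3 - <<'E'
from h import *
o=env.get_obs(); print(o['gripper_width'],o['grasp_force'],o['contact_force'])
c=np.array([.575,.162]); a=np.radians(19.8); R=np.array([[np.cos(a),-np.sin(a)],[np.sin(a),np.cos(a)]])
for y in (.047,-.047): print(c+R@[-.035,y])
go((*(c+R@[-.034,.047]),.17),199.8)
E
```

```text
0.4305008833317469 29.922707477817312 [-1.59286659  0.08965543  7.03253143]
[0.52614849 0.19436557]
[0.55798986 0.10592278]
at [ 0.5417 -0.0708  0.0516] yaw 199.55 tilt [0.0023 0.0006] go [-1.884  6.377 -2.957] turn -0.031 t 17.65
```

Request:
step_arm(moves=[[[30, 0, 0, -0.9, 0], [30, 0, 0, -1.9, 0], [30, 0, 0.4, -2.9, 0], [30, -0.5, 1.6, -2.95, 0], [30, -0.9, 2.9, -2.95, 0], [30, -1.3, 4.2, -2.95, 0], [30, -1.6, 5.4, -2.95, 0], [30, -1.88, 6.38, -2.95, 0]]])

```text
time_s: 18.65
eef_pos: [0.525, 0.197, 0.1679]
ee_rot: [[-0.942, -0.336, -0.001], [-0.336, 0.942, 0.0], [0.0, 0.0, -1.0]]
contact_force: [0.5, 0.5, -1.3]
gripper_width: 0.435
grasp_force: 30.2
```

Request:
step_arm(moves=[[[30, 0, 0, 0, 0], [30, 0, 0, 0, 0], [30, 0, 0, 0, 0]]])

```text
time_s: 19.02
eef_pos: [0.5262, 0.1923, 0.1682]
ee_rot: [[-0.943, -0.331, -0.0], [-0.331, 0.943, -0.001], [0.0, -0.001, -1.0]]
contact_force: [0.1, -0.6, -0.8]
gripper_width: 0.433
grasp_force: 30.3
```

```bash
python3 - <<'E'
from h import *
o,im=snap('wrist','w7'); snap('scene','s7'); print(o['gripper_width'],o['grasp_force'])
a=cv2.imread('pics/s7.png')[120:280,170:330]; b=cv2.imread('pics/w7.png')[:,130:530]
cv2.imwrite('pics/m7.png',np.hstack([cv2.resize(a,(400,400)),b]))
go((.5271,.1947,.046),199.8)
E
```

```text
0.4327791840701324 30.251208047848195
at [0.5263 0.1928 0.1683] yaw 199.37 tilt [-0.0001 -0.0004] go [-0.037  0.04   3.057] turn -0.053 t 19.12
```

View pics/m7.png

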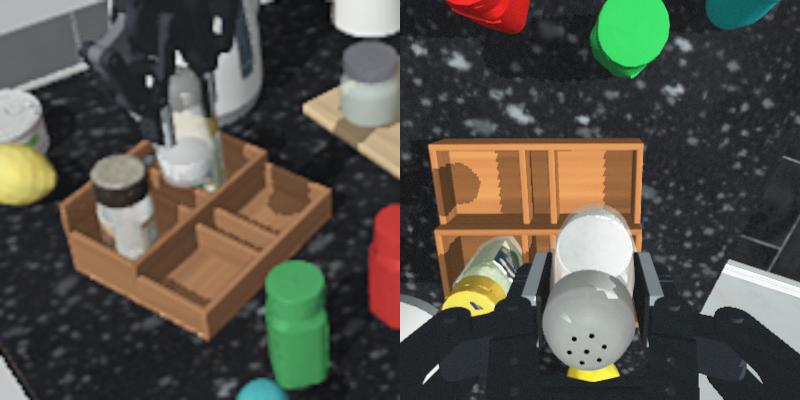

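Request:
step_arm(moves=[[[30, -0.04, 0.04, 0.3, 0], [30, -0.04, 0.04, 1, 0], [30, -0.04, 0.04, 1.8, 0], [30, -0.04, 0.04, 2.4, 0], [30, -0.04, 0.04, 2.8, 0], [30, -0.04, 0.04, 2.95, 0], [30, -0.04, 0.04, 3.03, 0], [30, -0.04, 0.04, 3.06, 0]]])

```text
time_s: 20.12
eef_pos: [0.5277, 0.197, 0.0465]
ee_rot: [[-0.942, -0.335, 0.001], [-0.335, 0.942, 0.001], [-0.002, 0.0, -1.0]]
contact_force: [0.4, -0.6, -0.5]
gripper_width: 0.43
grasp_force: 30.2
```

Request:
step_arm(moves=[[[30, 0, 0, 0.03, 0], [30, 0, 0, 0.03, 0]]])

```text
time_s: 20.38
eef_pos: [0.5279, 0.1971, 0.0456]
ee_rot: [[-0.942, -0.335, 0.002], [-0.335, 0.942, 0.001], [-0.002, 0.0, -1.0]]
contact_force: [-0.4, 0.4, 1.7]
gripper_width: 0.431
grasp_force: 30.7
```

Contact is felt at the floor, so release.

Request:
step_arm(moves=[[[45, 0, 0, 0.01, 0], [64, 0, 0, 0.01, 0], [64, 0, 0, 0.01, 0], [64, 0, 0, -0.6, 0], [64, 0, 0, -1.6, 0], [64, 0, 0, -2.8, 0], [64, 0, 0, -3.2, 0]]])

```text
time_s: 21.25
eef_pos: [0.5291, 0.1973, 0.176]
ee_rot: [[-0.942, -0.334, 0.005], [-0.334, 0.942, 0.003], [-0.006, 0.001, -1.0]]
contact_force: [-0.4, 0.7, -0.3]
gripper_width: 0.749
grasp_force: 0.0
```

```bash
python3 - <<'E'
from h import *
o=env.get_obs(); print(o['gripper_width'],o['contact_force'])
go((.457,-.1905,.17),199.7)
E
```

```text
0.7492332680241374 [-0.41452736  0.68101389 -0.3175716 ]
at [0.5291 0.1973 0.176 ] yaw 199.53 tilt [0.0052 0.0029] go [ 4.94  -8.535  0.113] turn -0.022 t 21.25
```

Request:
step_arm(moves=[[[72, 0.5, -1, 0, 0], [72, 1.2, -2.2, 0, 0], [72, 1.9, -3.4, 0, 0], [72, 2.6, -4.6, 0, 0], [72, 3.3, -5.8, 0, 0], [72, 4, -7, 0, 0], [72, 4.6, -8.1, 0.1, 0], [72, 4.94, -8.53, 0.1, 0]]])

```text
time_s: 22.25
eef_pos: [0.4529, -0.1943, 0.168]
ee_rot: [[-0.944, -0.33, -0.002], [-0.33, 0.944, -0.001], [0.002, -0.0, -1.0]]
contact_force: [0.1, 1.2, -0.1]
gripper_width: 0.843
grasp_force: 0.0
```

Request:
step_arm(moves=[[[72, 0, 0, 0, 0], [72, 0, 0, 0, 0], [72, 0, 0, 0, 0]]])

```text
time_s: 22.62
eef_pos: [0.4555, -0.189, 0.1684]
ee_rot: [[-0.941, -0.338, -0.0], [-0.338, 0.941, 0.001], [0.0, 0.001, -1.0]]
contact_force: [0.0, 0.2, -0.7]
gripper_width: 0.843
grasp_force: 0.0
```

```bash
python3 - <<'E'
from h import *
o,im=snap('wrist','w8'); snap('top','t8')
a=cv2.imread('pics/t8.png')[70:270,210:460]; b=cv2.imread('pics/w8.png')[:,130:530]
cv2.imwrite('pics/m8.png',np.hstack([cv2.resize(a,(400,400)),b]))
go((.457,-.1905,.049),199.7)
E
```

```text
at [ 0.4555 -0.1894  0.1686] yaw 199.71 tilt [-0.0001  0.0004] go [-0.027 -0.039  2.99 ] turn 0.002 t 22.73
```

View pics/m8.png

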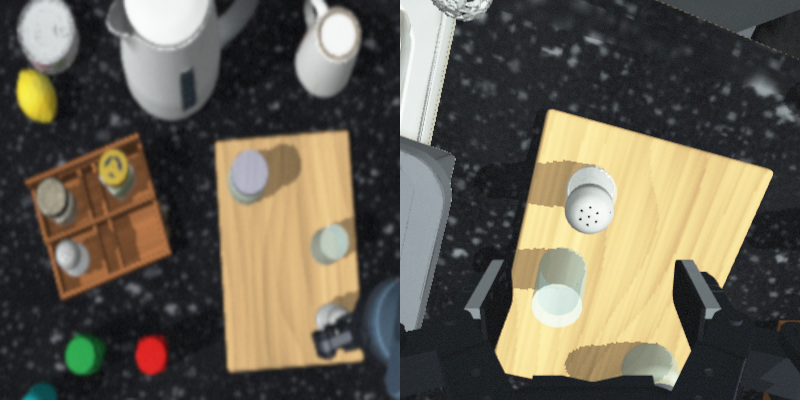

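The first shaker stands in the left front bay (72,255 in the left half). The second shaker's apex is at wrist pixel (319,215), so I'll grasp it.

Request:
step_arm(moves=[[[72, -0.02, -0.05, 0.7, 0], [72, -0.02, -0.05, 1.5, 0], [72, -0.02, -0.05, 2.2, 0], [72, -0.02, -0.05, 2.7, 0], [72, -0.02, -0.05, 2.95, 0], [72, -0.02, -0.05, 2.95, 0]]])

```text
time_s: 23.48
eef_pos: [0.4562, -0.192, 0.0503]
ee_rot: [[-0.942, -0.335, -0.001], [-0.335, 0.942, 0.0], [0.001, 0.001, -1.0]]
contact_force: [-0.2, -0.0, 0.4]
gripper_width: 0.847
grasp_force: 0.0
```

Request:
step_arm(moves=[[[30, 0, 0, 0, 0], [30, 0, 0, 0, 0], [30, 0, 0, 0, 0], [30, 0, 0, 0, 0], [30, 0, 0, 0, 0]]], squeeze=30)

```text
time_s: 24.1
eef_pos: [0.4576, -0.1922, 0.0518]
ee_rot: [[-0.942, -0.335, 0.002], [-0.335, 0.942, 0.001], [-0.002, -0.0, -1.0]]
contact_force: [0.0, 2.4, 6.6]
gripper_width: 0.429
grasp_force: 29.8
```

```bash
python3 - <<'E'
from h import *
o=env.get_obs(); print(o['gripper_width'],o['grasp_force'],o['contact_force'])
go((.559,.1062,.17),199.8)
E
```

```text
0.4292371172213643 29.815726834594898 [0.03189583 2.38856825 6.58215146]
at [ 0.4576 -0.1922  0.0518] yaw 199.57 tilt [0.0022 0.0007] go [-4.894  6.181 -2.945] turn -0.028 t 24.1
```

Request:
step_arm(moves=[[[28, 0, 0, -0.9, 0], [28, 0, 0, -1.9, 0], [28, -0.2, 0.3, -2.9, 0], [28, -1.1, 1.4, -2.95, 0], [28, -2.1, 2.6, -2.95, 0], [28, -3.1, 3.9, -2.95, 0], [28, -4.1, 5.2, -2.95, 0], [28, -4.9, 6.18, -2.95, 0]]])

```text
time_s: 25.1
eef_pos: [0.5583, 0.1082, 0.1684]
ee_rot: [[-0.942, -0.335, -0.0], [-0.335, 0.942, 0.0], [0.0, 0.0, -1.0]]
contact_force: [0.6, -0.1, -0.9]
gripper_width: 0.427
grasp_force: 30.5
```

Request:
step_arm(moves=[[[28, 0, 0, 0, 0], [28, 0, 0, 0, 0], [28, 0, 0, 0, 0], [28, 0, 0, 0, 0]]])

```text
time_s: 25.6
eef_pos: [0.5581, 0.104, 0.1687]
ee_rot: [[-0.943, -0.332, -0.0], [-0.332, 0.943, -0.0], [0.0, -0.0, -1.0]]
contact_force: [-0.7, 0.2, 0.1]
gripper_width: 0.434
grasp_force: 30.5
```

```bash
python3 - <<'E'
from h import *
o=env.get_obs(); print(o['gripper_width'],o['grasp_force'],o['contact_force'])
go((.559,.1062,.0458),199.8)
E
```

```text
0.43385154116467367 30.492085116680983 [-0.73993128  0.22162532  0.11272595]
at [0.5581 0.104  0.1687] yaw 199.37 tilt [-0.0002 -0.0002] go [-0.041  0.044  3.073] turn -0.054 t 25.6
```

Request:
step_arm(moves=[[[28, -0.04, 0.03, 0.3, 0], [28, -0.04, 0.03, 1, 0], [28, -0.04, 0.03, 1.8, 0], [28, -0.04, 0.03, 2.4, 0], [28, -0.04, 0.03, 2.8, 0], [28, -0.04, 0.03, 2.95, 0], [28, -0.04, 0.03, 3.03, 0], [28, -0.04, 0.03, 3.07, 0]]])

```text
time_s: 26.6
eef_pos: [0.5603, 0.1078, 0.0466]
ee_rot: [[-0.942, -0.335, 0.002], [-0.335, 0.942, 0.001], [-0.002, 0.0, -1.0]]
contact_force: [-0.3, -0.3, -0.5]
gripper_width: 0.431
grasp_force: 30.5
```

Request:
step_arm(moves=[[[28, 0, 0, 0.03, 0], [28, 0, 0, 0.03, 0]]])

```text
time_s: 26.85
eef_pos: [0.5607, 0.108, 0.0459]
ee_rot: [[-0.942, -0.335, 0.002], [-0.335, 0.942, 0.001], [-0.003, 0.0, -1.0]]
contact_force: [-0.5, 1.0, 3.9]
gripper_width: 0.434
grasp_force: 31.0
```

Floor contact again. I'll release, rise and back off toward the robot.

Request:
step_arm(moves=[[[45, 0, 0, 0, 0], [64, 0, 0, 0, 0], [64, 0, 0, 0, 0], [64, 0, 0, -0.6, 0], [64, 0, 0, -1.6, 0], [64, 0, 0, -2.8, 0], [64, 0, 0, -3.8, 0], [64, 0.5, -0.5, -4.4, 0]]])

```text
time_s: 27.85
eef_pos: [0.5489, 0.0847, 0.2232]
ee_rot: [[-0.941, -0.339, 0.004], [-0.339, 0.941, 0.002], [-0.004, 0.0, -1.0]]
contact_force: [-0.8, -0.5, 0.3]
gripper_width: 0.754
grasp_force: 0.0
```

Request:
step_arm(moves=[[[64, 0.8, -1, -0.2, 0], [64, 1.6, -2.2, -0.2, 0], [64, 2.2, -3.4, -0.2, 0], [64, 2.8, -4.4, -0.2, 0], [64, 2.8, -4.4, -0.2, 0], [64, 2.8, -4.4, -0.2, 0]]])

```text
time_s: 28.6
eef_pos: [0.5006, -0.1207, 0.2286]
ee_rot: [[-0.942, -0.334, -0.0], [-0.334, 0.942, 0.001], [-0.0, 0.001, -1.0]]
contact_force: [-0.1, 0.2, -0.3]
gripper_width: 0.748
grasp_force: 0.0
```

```bash
python3 - <<'E'
from h import *
snap('scene','s9'); snap('top','t9')
a=cv2.imread('pics/t9.png')[70:270,210:460]; b=cv2.imread('pics/s9.png')[90:330,180:440]
cv2.imwrite('pics/m9.png',np.hstack([cv2.resize(a,(400,400)),cv2.resize(b,(400,400))]))
print(env.get_obs()['time_s'])
E
```

```text
28.7
```

View pics/m9.png

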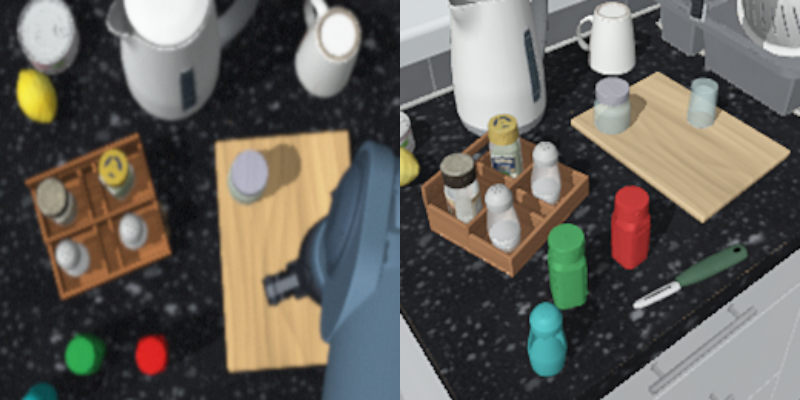

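All four stand upright, one per bay: jars in the back row, shakers in front. The squat jar and small glass are untouched on the board, so I'll hand in.

```bash
python3 -c "
from plant import env
print(env.finish_job())"
```

```text
the job is handed in; nothing more can be done
None
```

The job is handed in: both spice jars stand in the caddy's back bays and both salt shakers in the front bays, all upright, with the small glass and squat jar left where they were, after about 29 s of robot time.

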